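Clamp a rubber mould in the moulding press and set it heating

TASK

Slide the rubber mould straight back between the guide strips of the press until it sits fully home against the two stop pins. Then push the T-bar on top of the press round clockwise (seen from above) until its torque clutch clicks over to its second mark, and stop there: do not crush the mould by forcing the bar after the click. Once the mould is clamped, turn the thermostat knob on the side box clockwise to its end stop.

Things in the scene. Friction and masses are not known exactly. Their poses are not given: they have to be found in the camera images.
- press: Bench press for rubber moulds, bolted down, grey housing 175 x 150 mm. Origin on the bench under the spindle axis; x points away from its open front, y left, z up. Two steel columns (16 mm, y = +-60 mm) carry a crosshead (x +-18 mm, y +-75 mm, z 130 to 152 mm; column nuts up to 162 mm). Control box on its right, 110 x 94 mm, centre x = -42, y = -128 mm, top at z = 60 mm
- mould: Loose aluminium mould frame, 110 (x) x 64 (y) x 24 mm, 0.45 kg, packed with black rubber. Its 4 mm steel cover plate (102 x 58 mm) lies on the rubber, 0.5 to 5.5 mm above the frame's rim: how far differs from mould to mould and is not measured. It lies on the lower platen between the guide strips and sticks out at the front. Origin at the centre of its underside, x to the back of the press
- mould_front (a point): centre of the mould frame's front face, 12 mm above the lower platen
- home (a point): where the mould's origin lies when the mould touches the stop pins: on top of the aluminium lower platen (z = 55 mm, x = -104 to +50 mm), fixed to the press, x to the back. The channel between the two 7 mm high guide strips is 67 mm wide. With the mould home, its front face is 74 mm in front of the spindle axis, 36 mm in front of the upper platen
- platen: Upper platen, 76 (x) x 96 mm, on the spindle between the columns; origin at the centre of its underside. It moves down 6.4 mm per radian that the spindle is turned clockwise, from 46 mm above the lower platen when fully raised; it starts at least 5 mm above the mould's cover plate
- spindle (a joint): angle of the screw spindle, rad; 0 fully raised, grows as it is turned clockwise from above (tightening). It turns stiffly (0.2 N m) and stays where it is left.
- bar (a joint): angle of the T-bar relative to the spindle, rad: 0 while the clutch holds, 0.6 when it has clicked over. At about 0.5 N m the clutch gives way, snaps over from half-way to its second stop at 0.6 rad and stays there; beyond this stop the torque is no longer limited
- bar_hub (a point): on the spindle axis at the height of the T-bar's centre line; the T-bar (10 mm round steel, 157 mm over its two black end balls of 21 mm) sinks with the spindle, at z about 205 mm fully raised
- bar_end (a point): centre of one end ball of the T-bar, 68 mm from the axis
- bar_end2 (a point): centre of the other end ball, 68 mm from the axis
- thermostat (a joint): angle of the thermostat knob, rad: 0 off, grows clockwise seen from above, 3.0 at its end stop; friction 0.06 N m
- knob_grip (a point): on the knob's vertical axis, at half height of its bar, 79 mm above the bench. The knob is a black pointer bar 42 mm long, 12 mm wide, 24 mm high on a 42 mm disc 6 mm high; the point's x axis points along the bar towards the pointer's marked end

How it is judged:
On the way, in this order (a step that is already met when the one before it is completed fails the run):
1. the mould is home against the stop pins (x of mould in the frame of home above -0.003 m and horizontal distance between mould and home below 0.005 m), for 0.2 s.
2. the clutch has clicked over with the platen clamping the mould (value of joint bar above 0.5 rad and contact force between platen and mould above 12 N), for 0.2 s.
3. the thermostat is at its end stop (value of joint thermostat above 2.92 rad), for 0.2 s.
At the end, for the whole second after the job is handed in: The mould lies within 3 mm of the stop pins, the T-bar's clutch stays clicked over (bar angle above 0.5 rad) with the upper platen pressing on the mould with more than 12 N, and the thermostat knob is within 0.08 rad of its end stop (all of step 1 and all of step 2 and value of joint thermostat above 2.92 rad and linear speed of mould below 0.01 m/s); the robot touches nothing.
It fails at once if the mould is crushed: the bar was forced on and the platen pressed with more than 150 N (contact force between platen and mould above 150 N).
It also fails if it takes over 72 s, if anything falls off the work surface, if the arm or the gripper's body presses on something with over 40 N, if the wrist force passes 120 N, or if a joint passes its speed limit or range.

ROBOT

A 7-joint arm with a two-finger parallel gripper is mounted at the origin on a cart in front of the work surface, level with it; the furniture and walls round the work are solid. World frame = base frame: x ahead of the robot, y to its left, z up, the work surface at z = 0. Lengths are in m, angles in rad, forces in N, time in s.
With the tool pointing down it reaches from about 0.35 to 0.9 m from the base axis. Payload 7.2 kg.
Tool frame: the origin (TCP) lies where the fingers leave the gripper's body, on its centre line; the fingertips stand 73 mm ahead of it and the grasp point (between the pads) lies 54 mm ahead of it; z points along the fingers, y is the direction in which the jaws open and shut (so a half turn about z gives the same grasp; the last joint's range is limited). The gripper opens to 85 mm and grips with 20 to 120 N. Pads are 22 mm wide; open, the fingers measure 114 mm over their backs; the gripper's body (76 mm by 85 mm) begins 54 mm behind the grasp point. The pads swing forward as they close: fully open they stand 13 mm farther back than shut.
Start: joints at [-1.187, 0.411, -0.013, 1.596, 0.006, 1.134, -0.082], TCP at [0.273, 0.562, 0.304] pointing down, gripper open.
Joint ranges: [-2.95, 2.95], [-0.29, 1.99], [-1.47, 1.44], [0.14, 2.54], [-1.03, 4.17], [0.13, 1.85], [-2.86, 2.86]. Speed limits (rad/s): [2.39, 2.39, 3.01, 3.01, 3.14, 3.14, 3.14].

INTERFACE

Orientations are given as [roll, pitch, yaw] about the fixed x, y, z axes, in that order (R = Rz(yaw) Ry(pitch) Rx(roll)).
In Python, from cell import arm, claw, kin, observe, eyes, close_job gives the robot as it stands. Calls block until the motion is done:
- arm.reach(position, orientation): joint-space move of the TCP to a pose.
- arm.move_linear(position, rotation=None, velocity=0.15, max_force=None): straight line of the TCP; rotation=None keeps the orientation; velocity is the mean speed in m/s. With max_force (N) it stops when the force on the tool has changed by that much, and returns True; else False.
- arm.movej(angles): joint-space move.
- claw.ungrasp() and claw.grasp(): open the fingers fully, or close them until they stop; the grip force is fixed at half the most.
- arm.wait(seconds).
- kin.inverse_kinematics(position, orientation): joint angles nearest the present ones, or None.
- observe(): the state.
- eyes.get_image(name): name is "side" or "top"; returns a dict with "frame" (420x560x3 uint8, blue, green, red), "mtx" (3x3 intrinsics, pixels), "T" (4x4, takes a point from camera to world coordinates). Camera axes: x right, y down, z forward; pixel columns grow to the right and rows downward; lengths in m; the calibration is good to about 2 mm. A picture is of the moment at which its call begins. There is no depth.
A pose or a line that the arm cannot do raises arm.IKError and nothing moves.
- close_job(): hands the job in, once; it reports no verdict.
The state is a dict: "time": time; "joint_positions": joint angles; "joint_velocities": joint speeds; "tau": joint torques, N m; "ee_pos": TCP position; "ee_rot": TCP orientation; "contact_force": force on the tool from outside, world axes, zero at the start; "wrist_torque": the same for the moment, N m; "grip_width": finger opening in m.
Only numpy, scipy, OpenCV 4.12 (cv2) and the standard library are available. Lean on these libraries where they do the work, as an engineer would, in place of code of your own. Each camera call takes 0.05 s, during which the arm holds its last target. There are 200 camera calls.

## Working session

There is one attempt and no reset: what is moved stays moved. The work goes in short steps, each a Python script; the robot and the scene stay as the last script left them, time stands still between calls to the robot, and variables do not carry over. Pictures are saved under pics/ and viewed, about 8 in all and at most 12, crops included, and the job is handed in when it is done.

```bash
mkdir -p pics; ls; python3 - <<'E'
from cell import eyes,observe
import cv2,numpy as np
for n in("top","side"):
    d=eyes.get_image(n);cv2.imwrite(f"pics/{n}0.png",d["frame"]);np.savez(f"pics/{n}0.npz",**d)
    print(n,d["mtx"].round(1).tolist(),d["T"].round(3).tolist())
s=observe();print(s["time"],s["ee_pos"],s["ee_rot"],s["grip_width"])
E
```

```text
pics
top [[541.9, 0.0, 278.2], [0.0, 541.9, 211.3], [0.0, 0.0, 1.0]] [[-0.015, -0.973, 0.229, 0.371], [-1.0, 0.015, -0.0, -0.031], [-0.003, -0.229, -0.974, 0.963], [0.0, 0.0, 0.0, 1.0]]
side [[503.8, 0.0, 281.0], [0.0, 503.8, 208.2], [0.0, 0.0, 1.0]] [[-0.999, 0.03, -0.019, 0.56], [0.034, 0.67, -0.741, 0.612], [-0.009, -0.741, -0.671, 0.722], [0.0, 0.0, 0.0, 1.0]]
0.1 [0.27273514 0.56200075 0.30313777] [-3.14017039e+00  8.01300095e-05  2.68983205e+00] 0.08543211064617476
```

View pics/top0.png

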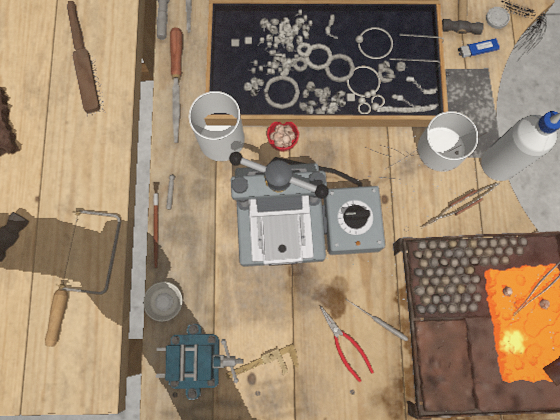

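View pics/side0.png

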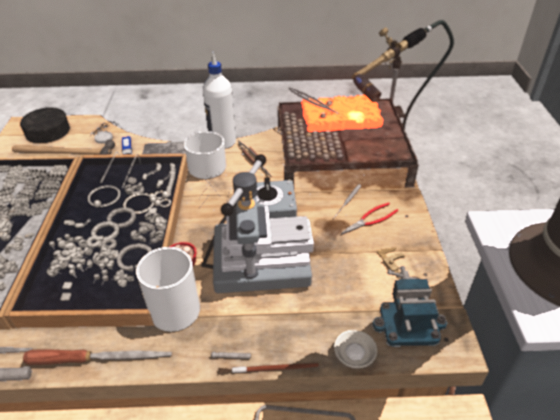

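Top view: the press is at about (280,215) with its open front facing the robot (image down). Bar balls are at (236,159) and (321,191), and the knob is at (355,216). In the side view the bar runs from (260,161) to (228,209). I'll enlarge both.

```bash
python3 - <<'E'
import cv2,numpy as np
a=cv2.imread("pics/top0.png")[140:275,225:395];b=cv2.imread("pics/side0.png")[145:300,200:325]
a=cv2.resize(a,None,fx=4,fy=4,interpolation=cv2.INTER_CUBIC);cv2.imwrite("pics/c1.png",a)
cv2.imwrite("pics/c2.png",cv2.resize(b,None,fx=3.8,fy=3.8,interpolation=cv2.INTER_CUBIC))
E
```

```text
(no output)
```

View pics/c1.png

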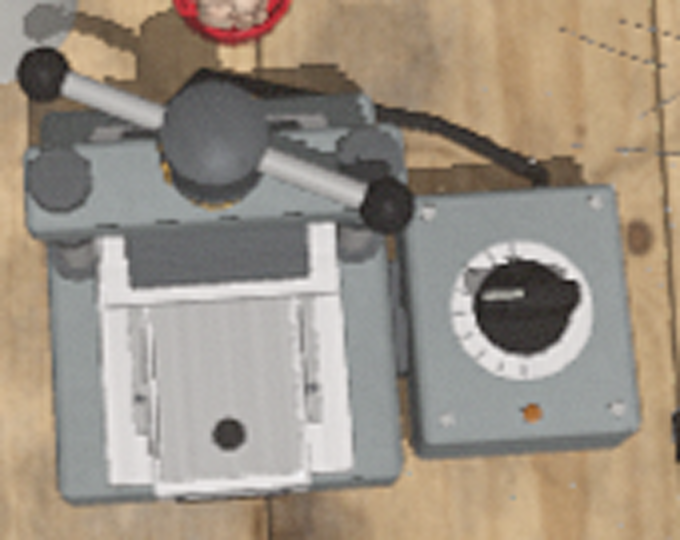

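View pics/c2.png

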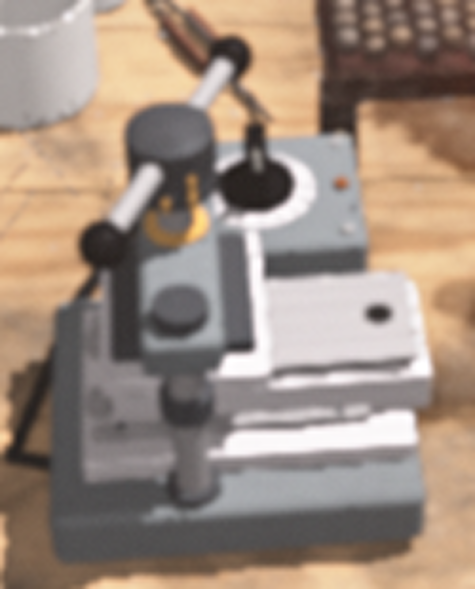

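Crops: ball 1 is at crop (43,73), ball 2 at (386,203), hub top near (217,130), and the knob's bar lies left-right with its white mark to the left. Mould front edge runs (157,490)–(308,480). Side crop: balls at (228,52) and (102,243). The blob below left of the hub is the column nut. Next I'll triangulate these.

```bash
cat >h.py <<'E'
import numpy as np,cv2
from numpy import array as A
def ray(d,uv):
    T=d["T"];r=T[:3,:3]@np.linalg.solve(d["mtx"],[uv[0],uv[1],1.]);return T[:3,3],r/np.linalg.norm(r)
def onz(d,uv,z):
    o,r=ray(d,uv);return o+r*(z-o[2])/r[2]
def tri(d1,a,d2,b):
    o1,r1=ray(d1,a);o2,r2=ray(d2,b);s=np.linalg.lstsq(np.c_[r1,-r2],o2-o1,rcond=None)[0]
    p,q=o1+s[0]*r1,o2+s[1]*r2;return (p+q)/2,np.linalg.norm(p-q)
E
python3 - <<'E'
from h import *
t=np.load("pics/top0.npz");s=np.load("pics/side0.npz")
tc=lambda u,v:((u+.5)/4-.5+225,(v+.5)/4-.5+140); sc=lambda u,v:((u+.5)/3.8-.5+200,(v+.5)/3.8-.5+145)
b1,e1=tri(t,tc(43,73),s,sc(102,243));b2,e2=tri(t,tc(386,203),s,sc(228,52))
h=(b1+b2)/2;print("balls",b1.round(4),e1.round(4),b2.round(4),e2.round(4),"hub",h.round(4),"len",np.linalg.norm(b1-b2))
print("hubtop",tri(t,tc(217,125),s,sc(170,128)))
def ln(n,a,b,z):
    p,q=onz(t,tc(*a),z),onz(t,tc(*b),z);d=q-p;print(n,p[:2].round(4),q[:2].round(4),"len",np.linalg.norm(d).round(4),"ang",np.degrees(np.arctan2(d[1],d[0])).round(2))
ln("box front",(418,445),(637,430),.06);ln("box left",(418,445),(405,200),.06);ln("box right",(637,430),(610,187),.06);ln("boxback",(405,200),(610,187),.06)
ln("mould front top",(157,487),(308,477),.079);ln("mould L",(157,487),(130,305),.079)
ln("dial",(449,310),(594,310),.061);ln("dialv",(521,240),(521,380),.061)
ln("knobmark",(522,295),(485,297),.091)
ln("nuts",(62,178),(368,148),.162)
# dark knob mask
g=t["frame"].max(2);m=np.zeros_like(g);m[195:235,335:375]=(g[195:235,335:375]<60)*255
r=cv2.minAreaRect(cv2.findNonZero(m));print("knob dark",r)
m=(t["frame"].min(2)>185).astype(np.uint8);m[:195]=0;m[240:]=0;m[:,:332]=0;m[:,378:]=0
print("dial white",cv2.minEnclosingCircle(cv2.findNonZero(m)),onz(t,cv2.minEnclosingCircle(cv2.findNonZero(m))[0],.061))
E
```

```text
balls [0.6309 0.0309 0.1987] 0.0036 [ 0.5788 -0.0943  0.2005] 0.0029 hub [ 0.6048 -0.0317  0.1996] len 0.135682062286237
hubtop (array([ 0.60538744, -0.03289489,  0.20718599]), np.float64(0.006699372191267876))
box front [ 0.5132 -0.1163] [ 0.5182 -0.2087] len 0.0925 ang -86.93
box left [ 0.5132 -0.1163] [ 0.6201 -0.1146] len 0.1069 ang 0.93
box right [ 0.5182 -0.2087] [ 0.6245 -0.2033] len 0.1065 ang 2.88
boxback [ 0.6201 -0.1146] [ 0.6245 -0.2033] len 0.0889 ang -87.14
mould front top [ 0.4945 -0.0069] [ 0.4977 -0.0689] len 0.0621 ang -87.06
mould L [ 0.4945 -0.0069] [0.5711 0.0037] len 0.0774 ang 7.88
dial [ 0.5709 -0.1315] [ 0.57   -0.1932] len 0.0617 ang -90.89
dialv [ 0.6012 -0.1636] [ 0.5401 -0.1607] len 0.0611 ang 177.3
knobmark [ 0.5701 -0.1585] [ 0.5695 -0.1432] len 0.0153 ang 92.28
nuts [0.6027 0.0262] [ 0.6129 -0.0916] len 0.1183 ang -85.07
knob dark ((355.2000427246094, 216.10003662109375), (22.807889938354492, 22.360679626464844), 26.56505012512207)
dial white ((355.3846130371094, 216.6923065185547), 17.77249526977539) [ 0.57117475 -0.16307176  0.061     ]
```

```bash
cat >>h.py <<'E'
from cell import arm,claw,kin,observe,eyes
HUB=A([.605,-.032]);YAW=np.radians(3)
def P(x,y,z):
    c,s=np.cos(YAW),np.sin(YAW);return [HUB[0]+c*x-s*y,HUB[1]+s*x+c*y,z]
def st(msg=""):
    o=observe();print(msg,round(o["time"],2),A(o["ee_pos"]).round(4),"F",A(o["contact_force"]).round(1),"q7",round(o["joint_positions"][6],2),"w",round(o["grip_width"],4));return o
E
python3 - <<'E'
from h import *
for y0 in(YAW,YAW+np.pi,YAW-np.pi):
    q=kin.inverse_kinematics(P(-.14,0,.25),[np.pi,0,y0]);print("mould",None if q is None else A(q).round(2))
for ph in range(80,-331,-30):
  a=np.radians(ph);p=[HUB[0]+.055*np.cos(a),HUB[1]+.055*np.sin(a),.243]
  print(ph,[None if q is None else round(q[6],2) for q in(kin.inverse_kinematics(p,[np.pi,0,a-np.pi/2+k]) for k in(0,np.pi))])
for d in range(0,181,30):
  q=[kin.inverse_kinematics([.571,-.162,.15],[np.pi,0,YAW-np.radians(d)+k]) for k in(0,np.pi)]
  print("knob",d,[None if x is None else round(x[6],2) for x in q])
E
```

```text
mould [-0.72  0.25  0.84  2.07 -0.24  0.91 -1.27]
mould [-0.42  0.21  0.47  2.06 -0.12  0.9   1.73]
mould [-0.42  0.21  0.47  2.06 -0.12  0.9   1.73]
80 [np.float64(-1.51), np.float64(1.42)]
50 [np.float64(-1.66), np.float64(1.0)]
20 [np.float64(-2.16), np.float64(0.58)]
-10 [np.float64(2.35), np.float64(0.17)]
-40 [np.float64(2.54), np.float64(-0.27)]
-70 [np.float64(2.13), np.float64(-0.76)]
-100 [np.float64(1.67), np.float64(-1.28)]
-130 [np.float64(1.15), np.float64(-1.52)]
-160 [np.float64(0.61), np.float64(-2.1)]
-190 [np.float64(0.04), np.float64(2.32)]
-220 [np.float64(-0.49), np.float64(2.4)]
-250 [np.float64(-1.03), np.float64(1.89)]
-280 [np.float64(-1.51), np.float64(1.42)]
-310 [np.float64(-1.66), np.float64(1.0)]
knob 0 [np.float64(-0.83), np.float64(2.1)]
knob 30 [np.float64(-1.14), np.float64(1.66)]
knob 60 [np.float64(-1.51), np.float64(1.17)]
knob 90 [np.float64(-2.03), np.float64(0.66)]
knob 120 [np.float64(2.12), np.float64(0.16)]
knob 150 [np.float64(2.51), np.float64(-0.34)]
knob 180 [np.float64(2.1), np.float64(-0.83)]
```

```bash
python3 - <<'E'
from h import *
R=[np.pi,0,YAW+np.pi]
arm.reach(P(-.15,0,.25),R)
claw.grasp()
arm.move_linear(P(-.15,0,.136),velocity=.2)
st("pre")
print(arm.move_linear(P(-.125,0,.136),velocity=.1,max_force=8)); st()
print(arm.move_linear(P(-.076,0,.136),velocity=.03,max_force=12)); st("end")
d=eyes.get_image("top");np.savez("pics/top1.npz",**d);cv2.imwrite("pics/t1.png",cv2.resize(d["frame"][140:275,225:395],None,fx=4,fy=4,interpolation=cv2.INTER_CUBIC))
h=A(observe()["ee_pos"])[:2]-HUB;print("press x",h@[np.cos(YAW),np.sin(YAW)])
E
```

```text
pre 3.84 [ 0.4556 -0.0401  0.1365] F [1.  0.7 0.5] q7 1.86 w 0.0
False
 4.24 [ 0.4805 -0.0385  0.1366] F [-0.5  0.2  0.4] q7 1.87 w 0.0003
True
end 5.5 [ 0.5199 -0.0364  0.1352] F [-0.   0.1 -0.9] q7 1.87 w 0.0003
press x -0.08528189259527566
```

View pics/t1.png

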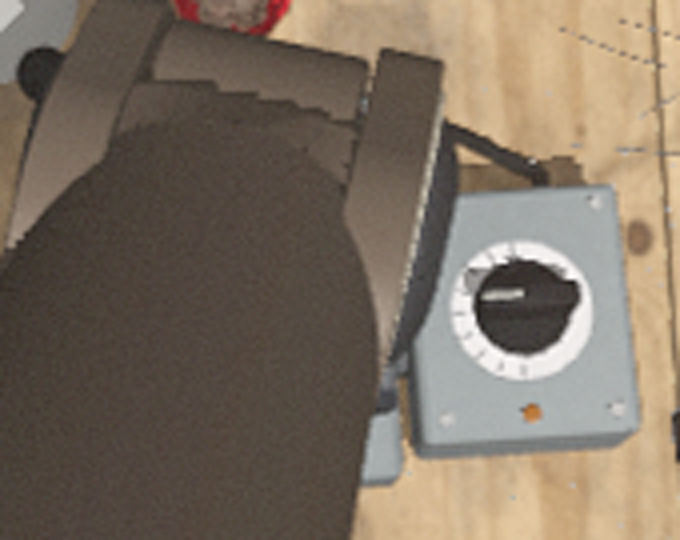

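The arm hides the mould in this view. The push stopped at press x = -0.0853 m against an expected -0.085. I'll press once more, retreat and check.

```bash
python3 - <<'E'
from h import *
print(arm.move_linear(P(-.079,0,.136),velocity=.02,max_force=15)); st("end")
h=A(observe()["ee_pos"])[:2]-HUB;print("press x",h@[np.cos(YAW),np.sin(YAW)])
arm.move_linear(P(-.13,0,.136),velocity=.2)
arm.move_linear(P(-.15,0,.27),velocity=.3)
# next pose: high, behind (ccw side of) ball2 on its bar
a=np.radians(-112.6+32);
arm.reach([HUB[0]+.055*np.cos(a),HUB[1]+.055*np.sin(a),.31],[np.pi,0,a-np.pi/2]);st("abovebar")
d=eyes.get_image("side");np.savez("pics/side2.npz",**d)
d2=eyes.get_image("top");np.savez("pics/top2.npz",**d2)
f=lambda im:cv2.resize(im,None,fx=3,fy=3,interpolation=cv2.INTER_CUBIC)
cv2.imwrite("pics/s2.png",np.hstack([f(d["frame"][130:300,200:330]),f(d2["frame"][130:300,225:360])]))
E
```

```text
True
end 5.83 [ 0.5203 -0.0364  0.1347] F [-0.5  0.8  0.3] q7 1.87 w 0.0003
press x -0.08482741970927672
abovebar 7.52 [ 0.6132 -0.0863  0.3079] F [-0.  -0.  -0.9] q7 2.0 w 0.0001
```

View pics/s2.png

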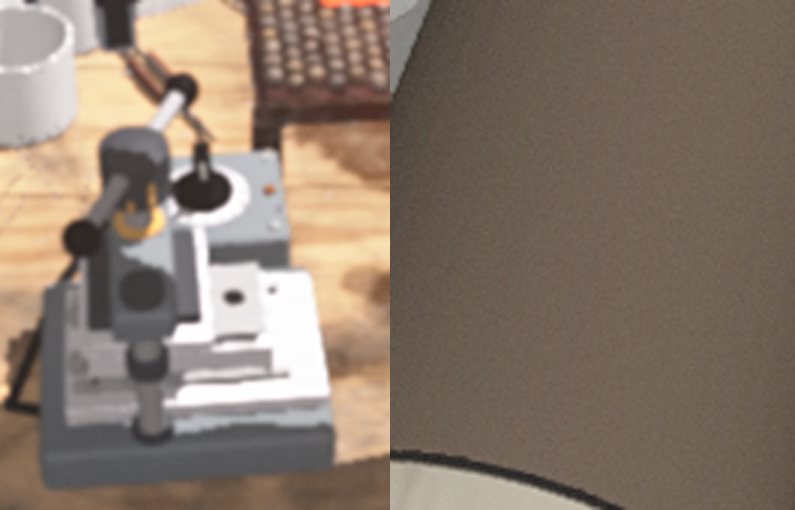

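The mould now stands about 35 mm further in, and the finger is above and behind the right bar end. Now the bar push, with force monitoring.

```bash
cat >push.py <<'E'
from h import *
import sys,json
def pose(deg,off=.016,r=.042,z=.243):
    a=np.radians(deg);e=A([np.cos(a),np.sin(a)]);n=A([-e[1],e[0]])
    p=HUB+r*e+off*n;return [p[0],p[1],z],[np.pi,0,a-np.pi/2],-n
def push(deg,stop,step=4,vel=.03,lo=1.5):
    peak=0;low=0;log=[]
    while deg>stop:
        deg-=step;p,R,t=pose(deg)
        hit=arm.move_linear(p,R,velocity=vel,max_force=18)
        F=-A(observe()["contact_force"])[:2]@t;log.append((deg,round(float(F),1)))
        peak=max(peak,F);low=low+1 if F<lo and peak>3 else 0
        if hit or F>20 or (peak>9 and F<.3*peak) or low>=2:print("stop",hit,F,peak);break
    print(log);return deg
E
python3 - <<'E'
from push import *
s=np.load("pics/side2.npz");q=onz(s,(290.7,246.7),.079)[:2]-HUB;c,n=np.cos(YAW),np.sin(YAW);print("mould corner press frame",q@[c,n],q@[-n,c])
B=-112.6
p,R,t=pose(B,.030,z=.31);arm.move_linear(p,R,velocity=.2)
p,R,t=pose(B,.030);print(arm.move_linear(p,R,velocity=.15,max_force=10));st("down")
p,R,t=pose(B,.020);print(arm.move_linear(p,R,velocity=.05,max_force=10))
print(push(B+4,B-60));st("end")
E
```

```text
mould corner press frame -0.07521891848650311 0.039857563832832184
False
down 8.93 [ 0.6168 -0.0827  0.2435] F [-0.8 -0.3 -0. ] q7 1.53 w -0.0001
False
[(-112.6, 1.1), (-116.6, 1.5), (-120.6, 2.8), (-124.6, 2.2), (-128.6, 2.6), (-132.6, 2.0), (-136.6, 2.0), (-140.6, 2.5), (-144.6, 2.5), (-148.6, 2.8), (-152.6, 2.5), (-156.6, 2.5), (-160.6, 2.8), (-164.6, 3.6), (-168.6, 6.5), (-172.6, 9.9)]
-172.6
end 13.43 [ 0.5659 -0.0553  0.2433] F [ 2.  -9.8 -3.6] q7 0.59 w 0.0003
```

```bash
python3 - <<'E'
from push import *
print(push(-172.6,-215,step=2,vel=.02));st("end")
E
```

```text
stop False 0.5704439416567378 11.370341133735224
[(-174.6, 11.0), (-176.6, 11.4), (-178.6, 0.6)]
-178.6
end 14.18 [ 0.5633 -0.0486  0.2429] F [ 0.6 -0.6 -1.5] q7 0.49 w -0.0
```

Force climbed to 11.4 N and dropped to 0.6 N at -178.6°, which fits the click. I'll back off, move over to the knob and verify.

```bash
python3 - <<'E'
from push import *
p,R,t=pose(-178.6,.030);arm.move_linear(p,R,velocity=.1)
p,R,t=pose(-178.6,.030,z=.31);arm.move_linear(p,R,velocity=.2)
claw.ungrasp()
K=[.571,-.162]
arm.reach([*K,.26],[np.pi,0,np.radians(93)]);st("above knob")
d=eyes.get_image("side");np.savez("pics/side3.npz",**d)
d2=eyes.get_image("top");np.savez("pics/top3.npz",**d2)
f=lambda im:cv2.resize(im,None,fx=3,fy=3,interpolation=cv2.INTER_CUBIC)
cv2.imwrite("pics/s3.png",np.hstack([f(d["frame"][130:300,200:330]),f(d2["frame"][130:300,225:360])]))
E
```

```text
above knob 16.26 [ 0.5706 -0.1631  0.2596] F [-0.3  0.3 -0.6] q7 0.7 w 0.0856
```

View pics/s3.png

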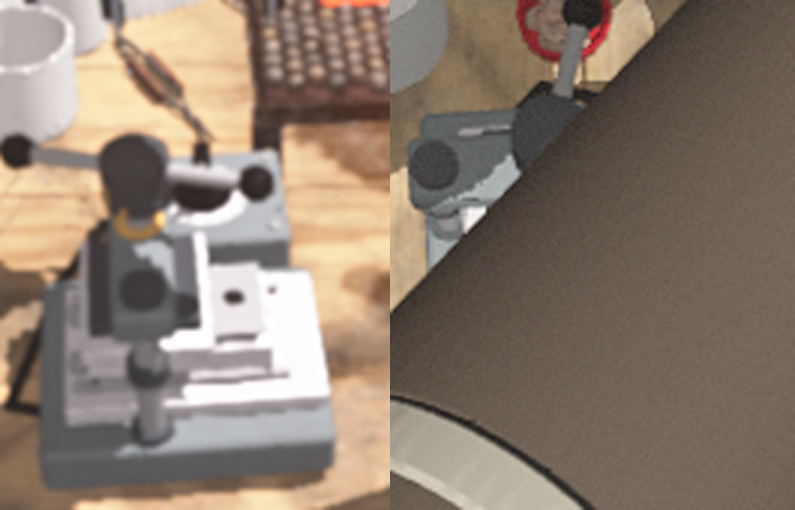

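Side view: balls at crop (18,150) and (257,183), so the bar now points roughly front-back. Top view: the back ball is at crop (580,12). Mould front is unchanged.

```bash
python3 - <<'E'
from h import *
s=np.load("pics/side3.npz");t=np.load("pics/top3.npz")
b,e=tri(t,(225+190/3,130+12/3),s,(206,180));print("back ball",b,e)
f=onz(s,(200+257/3,130+183/3),.194);print("front ball",f)
for p in(b[:2]-HUB,HUB-f[:2],b[:2]-f[:2]):print(np.degrees(np.arctan2(p[1],p[0])),np.linalg.norm(p))
E
```

```text
back ball [ 0.66925512 -0.04839908  0.19300024] 0.003796990696798085
front ball [ 0.53560866 -0.01159658  0.194     ]
-14.317293590499863 0.0663147770066505
-16.38513041514615 0.07232881912522561
-15.396065878515499 0.13862106581541808
```

The bar went 17° past the finger, i.e. 0.29 rad, matching the snap to the second mark. Now the knob.

```bash
python3 - <<'E'
from h import *
K=[.5705,-.1625];z=.155
print(arm.move_linear([*K,z],[np.pi,0,np.radians(93)],velocity=.12,max_force=10));st("down")
claw.grasp();o=st("grip");w0=A(o["wrist_torque"])
for d in (10,30,50,70,90,110):
    arm.move_linear([*K,z],[np.pi,0,np.radians(93-d)],velocity=.05)
    o=observe();print(d,round(o["time"],2),"yaw",np.degrees(o["ee_rot"][2]).round(1),"T",A(o["wrist_torque"]).round(2),"F",A(o["contact_force"]).round(1),"w",round(o["grip_width"],4))
E
```

```text
False
down 17.38 [ 0.5709 -0.1628  0.1557] F [-0.1  0.5  1. ] q7 0.79 w 0.085
grip 18.06 [ 0.5695 -0.1627  0.1553] F [-5.2  1.1  7.7] q7 0.79 w 0.0095
10 18.38 yaw 82.9 T [ 0.23  1.42 -0.04] F [-6.6  1.4  8.5] w 0.01
30 18.88 yaw 62.9 T [ 0.45  1.96 -0.06] F [-8.3  2.2 11.5] w 0.0099
50 19.38 yaw 42.9 T [ 0.78  2.38 -0.05] F [-11.7   4.6  13.6] w 0.01
70 19.88 yaw 22.9 T [ 1.21  2.81 -0.04] F [-12.3   5.9  15.2] w 0.0101
90 20.38 yaw 3.1 T [1.48 3.08 1.02] F [-14.3   7.5  16.9] w 0.0101
110 20.88 yaw -16.5 T [1.26 3.54 4.17] F [-15.9   6.9  19.1] w 0.01
```

The pure z-couple rising past 88° with little lateral force looks like an end stop. I'll relax, release, lift and look.

```bash
python3 - <<'E'
from h import *
K=[.5705,-.1625];z=.155
arm.move_linear([*K,z],[np.pi,0,np.radians(93-88)],velocity=.05)
o=st();print(A(o["wrist_torque"]).round(2))
claw.ungrasp();o=st("open");print(A(o["wrist_torque"]).round(2))
arm.move_linear([*K,.26],velocity=.2)
arm.reach([.40,-.30,.30],[np.pi,0,np.radians(5)]);st()
d=eyes.get_image("side");d2=eyes.get_image("top");np.savez("pics/top4.npz",**d2);np.savez("pics/side4.npz",**d)
f=lambda im:cv2.resize(im,None,fx=3,fy=3,interpolation=cv2.INTER_CUBIC)
cv2.imwrite("pics/s4.png",np.hstack([f(d["frame"][140:290,240:330]),f(d2["frame"][130:280,225:395])]))
E
```

```text
21.42 [ 0.5678 -0.1614  0.1553] F [-13.3   5.9  16. ] q7 -0.5 w 0.0101
[1.44 3.   0.52]
open 22.13 [ 0.5705 -0.1625  0.155 ] F [-0.5 -0.2  0.4] q7 -0.5 w 0.0855
[-0.02 -0.01  0.  ]
 23.7 [ 0.4015 -0.299   0.2995] F [0.5 0.7 0.8] q7 -0.3 w 0.0852
```

View pics/s4.png

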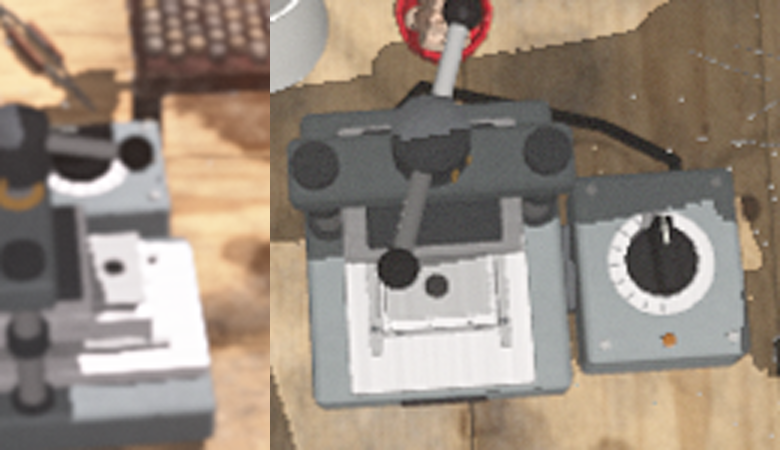

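Top view: the pointer mark now points to the back at crop (665,225), the scale ticks span bottom–left–top, the mould is home and the bar points back-front. The knob appears to be at the top end of the scale. I'll regrasp and seat it firmly on the stop, releasing while still loaded clockwise, and watch the couple.

```bash
python3 - <<'E'
from h import *
K=[.5705,-.1625];z=.155
arm.reach([*K,.26],[np.pi,0,np.radians(6)])
print(arm.move_linear([*K,z],velocity=.12,max_force=10));claw.grasp()
for y in (6,3,0,-3,-6,-8):
    arm.move_linear([*K,z],[np.pi,0,np.radians(y)],velocity=.05)
    o=observe();T=A(o["wrist_torque"]).round(2);print(y,np.degrees(o["ee_rot"][2]).round(1),T,A(o["contact_force"]).round(1))
    if abs(T[2])>1.8:break
claw.ungrasp();arm.move_linear([*K,.26],velocity=.2)
arm.reach([.40,-.30,.30],[np.pi,0,np.radians(5)]);st()
d2=eyes.get_image("top");np.savez("pics/top5.npz",**d2)
f=lambda im:cv2.resize(im,None,fx=9,fy=9,interpolation=cv2.INTER_CUBIC)
a=np.load("pics/top0.npz")["frame"]
cv2.imwrite("pics/s5.png",np.hstack([f(a[195:240,333:377]),f(d2["frame"][195:240,333:377])]))
E
```

```text
False
6 6.1 [1.27 0.65 0.17] [-2.7  5.3  7.6]
3 3.2 [1.23 0.72 0.84] [-3.1  6.6  8.7]
0 0.2 [1.19 0.8  1.3 ] [-3.9  5.2  8.4]
-3 -2.7 [1.07 0.74 1.74] [-3.5  5.7  9. ]
-6 -5.7 [1.15 0.91 2.2 ] [-4.4  5.6  9.7]
 29.93 [ 0.4013 -0.299   0.2994] F [ 0.6  0.2 -0.2] q7 -0.32 w 0.0855
```

View pics/s5.png

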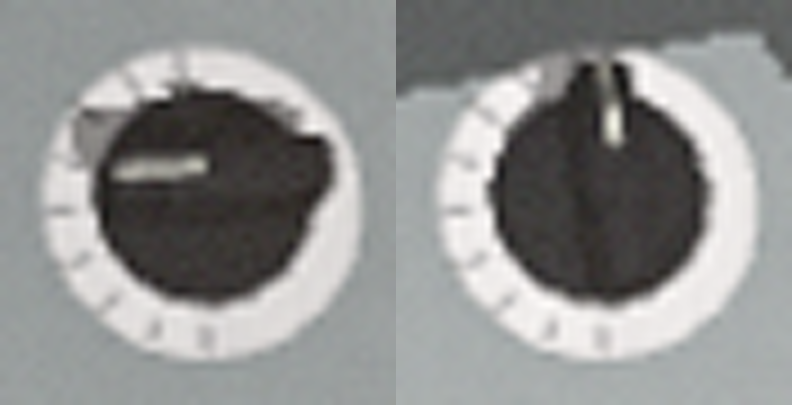

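The scale runs from bottom (205,340) clockwise to its last tick near the top (182,60), and the pointer now points at that last tick. The couple rose from the first degrees of turn, so the knob is on its stop. The arm is clear, so I'm handing in.

```bash
python3 -c "
from cell import close_job
print(close_job())"
```

```text
the job is handed in; nothing more can be done
None
```

I did all three steps and handed the job in at about 30 s on the robot's clock, with the gripper open and clear of everything. The hand-in reports no verdict.

- **Mould:** I pushed it straight back about 35 mm until it met a firm stop, then pressed a second time. Both stops put its front face at about -74 mm from the spindle axis, as expected. A camera check gave -75 mm.
- **T-bar:** I pushed it clockwise with the closed fingers. The force rose from about 2.5 N to 11.4 N, then dropped to 0.6 N, and I stopped there. Pictures show the bar jumped about 17° (0.29 rad) ahead of the finger, which matches the clutch snapping to its second mark. I had no direct reading of the clamping force on the mould.
- **Thermostat:** The end stop came after about 88° of turn, not the 172° I expected. The dial ticks show why: the knob started about half-way round its scale, not at off. I gripped it again, pressed it firmly against the stop (2.2 N m) and let go while still pushing clockwise. The pointer then stood at the last tick.

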